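# Release the antenna tuner's drive brake with the keyed handle

### The job

On the antenna tuner, slide the aluminium dust cover sideways as far as it goes, so that the drive hub under it is open. Then take the keyed handle out of its wooden holder and push its shaft into the hub, turning it until the key slips into the keyway and the handle's flange sits down on the hub. Keep pushing so that the hub goes down against its spring all the way to its stop, and finish like that, still gripping the handle and holding the hub down; leave the mug, the morse paddle and the multimeter where they are.

Things in the scene. Friction and masses are not known exactly. Their poses are not given: they have to be found in the camera images.
- tuner: Antenna tuner, fixed: dark steel case 160 (x) x 220 (y) x 60 mm tall; origin at the centre of its underside. On top run two rails along y, 12 mm tall, whose inner faces are 36 mm from the hub's axis. The spring-loaded hub stands in a round well at x = 0, y = +55 mm; the cover slides on the rails.
- cover_grip (a point): Centre of the dust cover's upright aluminium grip bar: 14 mm thick (this frame's y), 36 mm long (x), 44 mm tall, on a flat plate 96 (x) x 60 (y) x 4 mm. This point is 22 mm above the plate and 22 mm below the bar's top. The cover opens along this frame's -y and cannot be lifted. Closed, it hides the hub and this point is straight above the hub's axis.
- cover (a joint): Slide of the dust cover in m: 0 = closed, over the hub; 0.095 = fully open, at its stop. About 2 N of friction; it stays where it is left.
- hub_mouth (a point): Centre of the upper face of the drive hub, a steel collar 44 mm across standing 10 mm out of the tuner's top. Upright bore 18.4 mm in diameter, open below, with one keyway 8.4 mm wide reaching 15 mm from the axis, along the whole bore. x points from the axis along the keyway, z up. The hub cannot turn; pressed, it goes straight down on a spring and this point with it.
- hub (a joint): How far the hub is pressed down, in m: 0 = up, 0.008 = at its stop. The spring takes about 5 N to start it and about 10 N to hold it at the stop.
- handle_grip (a point): Centre of the keyed handle's upright black grip bar: 16 mm thick (y), 36 mm long (x), 44 mm tall. Below it a round flange 44 mm across, upper face 22 mm and underside 28 mm below this point, then the shaft; its tip is 64 mm below this point. +x points to the key's side, as does a small ridge on the flange; z up. Seated, this point is 28 mm above the hub's upper face.
- handle: Same keyed handle (loose, about 0.16 kg); origin at the shaft's tip, axes as its grip. Steel shaft 16 mm thick, 36 mm long, tip tapered over 4 mm. The key, 6 mm wide, reaches 13 mm from the axis along +x; it begins 12 mm above the tip and runs to the flange: below it the shaft enters the bore at any angle. Starts upright in the holder, flange on its top, about 2 mm of play.
- holder: Wooden holder block, fixed, 85 x 85 x 46 mm, with a round hole 31 mm in diameter and 40 mm deep in its middle; origin at the centre of its underside.
- mug: White mug (leave alone), 80 mm across, 92 mm tall; origin at the centre of its underside.
- paddle: Morse paddle (leave alone): dark base 90 x 70 mm with brass block, 42 mm tall overall; origin at the centre of its underside.
- meter: Grey hand multimeter lying on its back (leave alone), 150 x 75 x 42 mm; origin at the centre of its underside.
Mind the look-alikes: they are no part of the job. What is shaped like the holder but green is not meant.

How it is judged:
By the outcome, as a careful person would: the job done as asked, in the order asked, and still so for the second after the job is handed in, while the arm keeps its last pose, push and grip.
It also fails if it takes over 64 s, if anything falls off the work surface, if the arm or the gripper's body presses on something with over 40 N, if the wrist force passes 120 N, or if a joint passes its speed limit or range.

### The arm

A 6-joint arm with a two-finger parallel gripper is mounted at the origin on the work surface. World frame = base frame: x ahead of the robot, y to its left, z up, the work surface at z = 0. Lengths are in m, angles in rad, forces in N, time in s.
With the tool pointing down it reaches from about 0.35 to 0.8 m from the base axis. Payload 7.3 kg.
Tool frame: the origin (TCP) lies midway between the tips of the shut fingers; the grasp point (between the pads) lies 19 mm behind it (grip_depth is the z of the grasp point in the tool frame, in m); z points along the fingers, y is the line along which they close (so a half turn about z gives the same grasp; the last joint's range is limited). The gripper opens to 85 mm and grips with 20 to 120 N. Pads are 22 mm wide; open, the fingers measure 114 mm over their backs; the gripper's body (76 mm by 85 mm) begins 54 mm behind the grasp point. The pads swing forward as they close: fully open they stand 13 mm farther back than shut.
Start: joints at [1.03, 0.342, 1.524, -0, 1.275, -0.146], TCP at [0.202, 0.485, 0.202] pointing down, gripper open.
Joint ranges: [-2.53, 2.53], [-0.77, 2.02], [0.04, 2.7], [-1, 4.14], [0.28, 2.66], [-3.11, 3.11]. Speed limits (rad/s): [2.57, 2.57, 3.14, 3.14, 3.14, 3.14].

### API

Orientations are given as [roll, pitch, yaw] about the fixed x, y, z axes, in that order (R = Rz(yaw) Ry(pitch) Rx(roll)).
In Python, from station import * gives the robot as it stands. The module is installed in compiled form; this text tells all that it offers.
- The arm moves only by the tool jog_arm, never from a script. Its argument "motion" is a list of rows, each an object of numbers: "claw": the closure, from 0 (fully open) to 1 (shut); "tx", "ty", "tz": the shift along the tool's x, y, z in m; "yaw": the turn about the tool's z in rad. A call has 1 to 8 rows; each row is the pose to reach, as a shift and turn from the pose commanded when the call began, along the tool's axes at that moment; what a row does not reach only later rows make up. A row lasts 1/10 s, in which the tool goes at most 50 mm and 8.59 degrees, less where a joint would pass 70% of its speed; a pose out of reach is approached as far as the arm can. A call with a gripper value outside its range is refused whole. The fingers move at their own pace and stop on an object; "squeeze" is the grip in N (left out, the last holds). Time passes only in rows, so rows that repeat a pose let the fingers close. It gives the time, the measured TCP pose, the force, the opening and the grip force at its end, in the units of the state.
- observe(): the state, without advancing time (a new reading comes with each control period).
- camera(name): name is "scene" or "side" or "wrist"; returns the picture (420x560x3 uint8, blue, green, red); there is no depth.
- camera_model(name): a dict with "mtx" (3x3 intrinsics, pixels), "k1" (the pictures are not rectified: a ray, as slopes to the right and down, at radius r is drawn at 1 + k1 r^2 times it, then the intrinsics apply), "origin" and "attitude" of the camera in the world. Camera axes: x right, y down, z forward; pixel columns grow to the right and rows downward; lengths in m; the calibration is good to about 2 mm. A picture is of the moment at which its call begins: read the wrist's pose just before it. camera_model takes no time and is no camera call; for the wrist camera it gives the pose at the moment of the call.
- job_done(): hands the job in; it is judged then, once.
The state is a dict: "t": time; "joints": joint angles; "joint_vel": joint speeds; "joint_efforts": joint torques, N m; "position": TCP position; "orientation": TCP orientation; "force": force on the tool from outside, world axes, zero at the start; "wrist_torque": the same for the moment, N m; "gripper_width": finger opening in m; "grasp_force": force on a finger pad.
Only numpy, scipy, OpenCV 4.12 (cv2) and the standard library are available. Lean on these libraries where they do the work, as an engineer would, in place of code of your own. Each camera call takes 0.05 s, during which the arm holds its last target. There are 200 camera calls.

## Working session

There is one attempt and no reset: what is moved stays moved. The work goes in short steps, Python scripts to look and compute and a tool call to move; the robot and the scene stay as the last step left them, time stands still between calls to the robot, and variables do not carry over. Pictures are saved under pics/ and viewed, at most 10 in all, crops included, and the job is handed in when it is done.

Besides the shell and the picture viewer there is one more tool, called after "Call:" as a command line: name --argument value ..., lists and objects as JSON in quotes. jog_arm: Moves the arm, as the interface text tells. Its arguments: {"type":"object","properties":{"motion":{"type":"array","items":{"type":"object","properties":{"claw":{"type":"number"},"tx":{"type":"number"},"ty":{"type":"number"},"tz":{"type":"number"},"yaw":{"type":"number"}}}},"squeeze":{"type":"number"}},"required":["motion"]}

```bash
mkdir -p pics
python3 - <<'E'
from station import *
import cv2
s=observe();print(s)
for n in("scene","side"):
    cv2.imwrite(f"pics/{n}0.png",camera(n));print(n,camera_model(n))
print(camera_model("wrist"))
E
```

```text
{'t': 0.0, 'joints': array([ 1.02997350e+00,  3.42705028e-01,  1.52504474e+00, -3.55326987e-05,
        1.27537962e+00, -1.46017289e-01]), 'joint_vel': array([ 7.09971157e-05,  1.00190227e-03,  4.62020023e-04, -6.12149418e-04,
       -6.31412612e-04,  8.31346715e-04]), 'joint_efforts': array([ 8.21325339e-04, -4.33666849e+01, -2.46015877e+01, -1.82233994e-04,
        7.56882364e-03,  5.71298187e-06]), 'position': array([0.20169234, 0.4842193 , 0.2010255 ]), 'orientation': array([-3.14006732e+00, -1.89977930e-04,  2.74679734e+00]), 'force': array([-0.58489943, -0.88677904, -0.73651936]), 'wrist_torque': array([-0.00748031,  0.04451913, -0.02388482]), 'grasp_force': 0.0, 'gripper_width': 0.08540096311788627}
scene {'mtx': array([[473.35485941,   0.        , 286.6247327 ],
       [  0.        , 473.35485941, 207.43279416],
       [  0.        ,   0.        ,   1.        ]]), 'k1': -0.036713321820648084, 'origin': array([1.25578832, 0.48978339, 1.13973393]), 'attitude': array([-2.42408985, -0.01866597,  2.28564099])}
side {'mtx': array([[546.37576122,   0.        , 280.482577  ],
       [  0.        , 546.37576122, 210.83132032],
       [  0.        ,   0.        ,   1.        ]]), 'k1': -0.2035262239563906, 'origin': array([ 0.454927  , -1.12069191,  0.92112503]), 'attitude': array([-2.25692883,  0.01331013, -0.09663227])}
{'mtx': array([[322.96223427,   0.        , 282.74964301],
       [  0.        , 322.96223427, 205.80011666],
       [  0.        ,   0.        ,   1.        ]]), 'k1': -0.02489658628090348, 'origin': array([0.14011776, 0.50997141, 0.37403427]), 'attitude': array([2.87820485e+00, 1.24553672e-03, 1.17662349e+00])}
```

View pics/scene0.png

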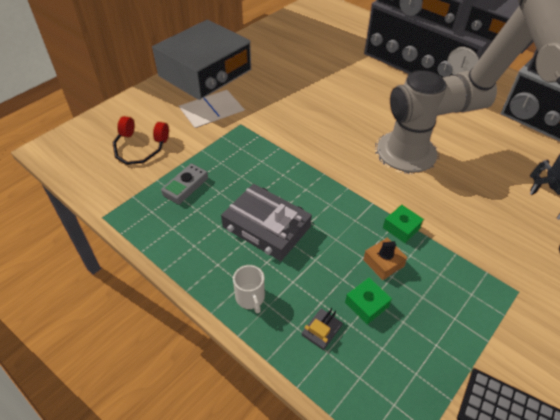

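View pics/side0.png

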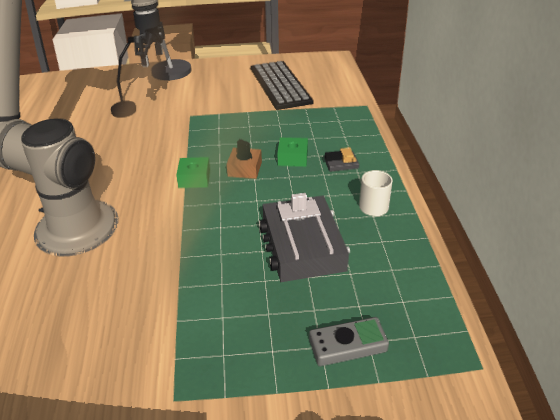

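Scene view: the tuner is at (267,222) with its cover grip at about (283,212), and the brown holder with the black handle is at (386,255). The side view shows the same at (303,237), (299,202) and (244,158). There are three holder candidates in the scene view: green at (403,222), green at (368,299) and wooden brown at (385,257). Only the brown one is wooden and holds a handle, so it fits the description. I'll confirm that in an enlarged crop.

Run:
```python
import cv2,numpy as np
a=cv2.imread("pics/scene0.png");b=cv2.imread("pics/side0.png")
f=lambda i,x,y,w,h,k:cv2.resize(i[y:y+h,x:x+w],None,fx=k,fy=k,interpolation=cv2.INTER_CUBIC)
top=np.hstack([f(a,215,180,100,75,4),f(a,350,200,100,75,4)])
bot=np.hstack([f(b,250,185,100,75,4),f(b,200,125,100,75,4)])
cv2.imwrite("pics/crop0.png",np.vstack([top,bot]))
```

```text
(no output)
```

View pics/crop0.png

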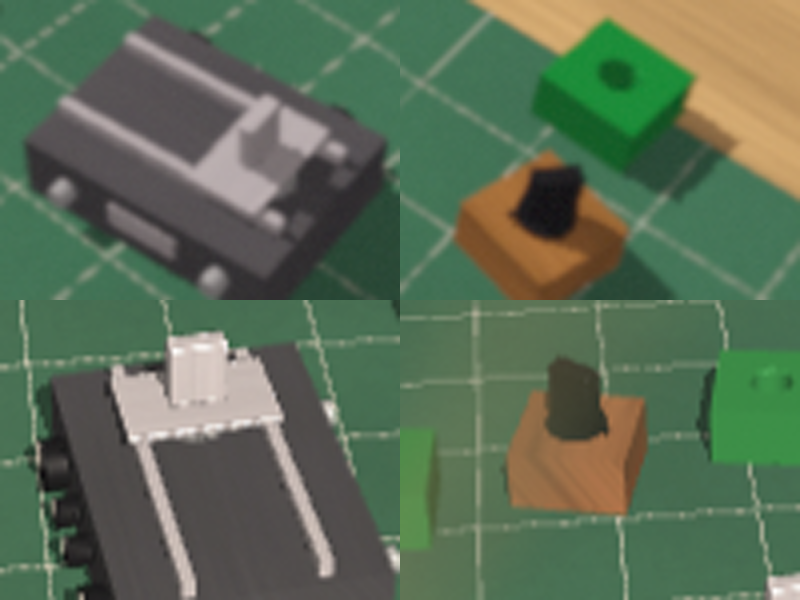

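The crop confirms it: the wooden block carries the black handle (scene ≈(388,248)), and the green block is a look-alike with an empty hole. The cover's grip bar is at scene ≈(281,210). Next I fit the poses.

```bash
cat > h.py <<'E'
import numpy as np, cv2
from scipy.spatial.transform import Rotation as R
from scipy.optimize import least_squares
def proj(m,P):
    P=np.atleast_2d(P); q=(P-m["origin"])@R.from_euler("xyz",m["attitude"]).as_matrix()
    s=q[:,:2]/q[:,2:]; s=s*(1+m["k1"]*(s**2).sum(1,keepdims=True))
    return s@m["mtx"][:2,:2].T+m["mtx"][:2,2]
def ray(m,px):
    d=(np.array(px)-m["mtx"][:2,2])/m["mtx"][0,0]; s=d.copy()
    for _ in range(20): s=d/(1+m["k1"]*(s@s))
    return R.from_euler("xyz",m["attitude"]).as_matrix()@np.r_[s,1]
def onz(m,px,z):
    d=ray(m,px); return (m["origin"]+d*(z-m["origin"][2])/d[2])[:2]
def place(p,L):
    c,s=np.cos(p[2]),np.sin(p[2]); L=np.atleast_2d(L)
    return np.c_[p[0]+c*L[:,0]-s*L[:,1],p[1]+s*L[:,0]+c*L[:,1],L[:,2]]
def fit(p0,obs):  # obs: (model, local pts, px)
    f=lambda p:np.concatenate([(proj(m,place(p,L))-px).ravel() for m,L,px in obs])
    r=least_squares(f,p0,loss="soft_l1"); return r.x,r.fun.reshape(-1,2).round(1).tolist()
E
python3 - <<'E'
from station import *; from h import *
S,D=camera_model("scene"),camera_model("side")
px=np.array([[222,215.7],[253.7,184.5],[311.2,217],[281.2,249.5]])
for p in px: print(onz(S,p,.06))
for p in [[263,205],[324.2,196.2],[345,264],[282,276]]: print("side",onz(D,p,.06))
L=lambda z:None
c=[[.08,-.11,.06],[-.08,-.11,.06],[-.08,.11,.06],[.08,.11,.06]]
p,r=fit([.6,.1,0],[(S,c,px),(D,[c[2],c[3]],np.array([[263,205],[324.2,196.2]]))])
print(p,r); print("hub",place(p,[0,.055,.07]))
print("grip px",proj(S,place(p,[0,.055,.12])),proj(D,place(p,[0,.055,.12])))
print("handle",onz(S,[388.7,243.7],.096),onz(D,[243.7,142],.096))
print("holder corners S",[onz(S,q,.046) for q in ([364,215+38],[387.5,238],[406.5,257],[384,275])])
E
```

```text
[ 0.68392288 -0.2344931 ]
[ 0.52773594 -0.25312069]
[ 0.5105414 -0.0334138]
[ 0.65954382 -0.0212478 ]
side [ 0.50339156 -0.04469391]
side [ 0.66244343 -0.02633658]
side [ 0.66982696 -0.27510549]
side [ 0.52666717 -0.29603914]
[ 0.59466122 -0.13794823  0.10393094] [[-1.5, -0.5], [-0.3, -0.6], [0.6, -1.9], [-0.5, 0.9], [-0.1, -1.9], [-0.2, -1.4]]
hub [[ 0.58895531 -0.08324501  0.07      ]]
grip px [[281.46587122 210.23737675]] [[298.72680027 193.00276011]]
handle [0.4671284  0.20447988] [0.46727491 0.20185434]
holder corners S [array([0.50439422, 0.15602064]), array([0.41408135, 0.17677292]), array([0.43536997, 0.25462272]), array([0.5288495 , 0.23992308])]
```

```bash
cat >> h.py <<'E'
def delta(s,p,yaw=None):
    "tool-frame shift and turn from measured pose to world TCP p, world yaw"
    M=R.from_euler("xyz",s["orientation"]).as_matrix(); d=M.T@(np.array(p)-s["position"])
    y=0 if yaw is None else -((yaw-s["orientation"][2]+np.pi)%(2*np.pi)-np.pi)
    return np.r_[d,y].round(4)
E
python3 - <<'E'
from station import *; from h import *
print(delta(observe(),[.49,.10,.30],3.246))
E
```

```text
[-0.4139 -0.244  -0.0986 -0.4992]
```

Call:
jog_arm --motion '[{"tx": -0.05,"ty": -0.03,"tz": -0.02,"yaw": -0.06},{"tx": -0.1,"ty": -0.06,"tz": -0.04,"yaw": -0.12},{"tx": -0.414,"ty": -0.244,"tz": -0.099,"yaw": -0.5},{"tx": -0.414,"ty": -0.244,"tz": -0.099,"yaw": -0.5},{"tx": -0.414,"ty": -0.244,"tz": -0.099,"yaw": -0.5},{"tx": -0.414,"ty": -0.244,"tz": -0.099,"yaw": -0.5},{"tx": -0.414,"ty": -0.244,"tz": -0.099,"yaw": -0.5},{"tx": -0.414,"ty": -0.244,"tz": -0.099,"yaw": -0.5}]'

```text
$.motion[0]: bad value
```

Run:
```python
from station import *; from h import *
s=observe();print(s["t"],s["position"],s["orientation"],delta(s,[.49,.10,.30],3.246))
```

```text
0.1 [0.20170597 0.48428564 0.20110443] [-3.14026394e+00 -1.87209119e-04  2.74677342e+00] [-0.4139 -0.244  -0.0986 -0.4992]
```

Call:
jog_arm --motion '[{"claw": 0,"tx": -0.04,"ty": -0.024,"tz": -0.01,"yaw": -0.05},{"claw": 0,"tx": -0.414,"ty": -0.244,"tz": -0.099,"yaw": -0.5},{"claw": 0,"tx": -0.414,"ty": -0.244,"tz": -0.099,"yaw": -0.5},{"claw": 0,"tx": -0.414,"ty": -0.244,"tz": -0.099,"yaw": -0.5},{"claw": 0,"tx": -0.414,"ty": -0.244,"tz": -0.099,"yaw": -0.5},{"claw": 0,"tx": -0.414,"ty": -0.244,"tz": -0.099,"yaw": -0.5},{"claw": 0,"tx": -0.414,"ty": -0.244,"tz": -0.099,"yaw": -0.5},{"claw": 0,"tx": -0.414,"ty": -0.244,"tz": -0.099,"yaw": -0.5}]'

```text
t: 0.9
position: [0.4253, 0.1861, 0.2785]
orientation: [3.141, -0.0, -3.036]
force: [0.6, 0.6, 0.0]
gripper_width: 0.0854
grasp_force: 0.0
```

Run:
```python
from station import *; from h import *
s=observe();print(s["t"],s["position"],s["orientation"],delta(s,[.49,.10,.30],3.246))
```

```text
0.9 [0.42530243 0.18610628 0.27852096] [ 3.14144406e+00 -2.51188609e-04 -3.03633130e+00] [-0.0553 -0.0924 -0.0215  0.0009]
```

Call:
jog_arm --motion '[{"claw": 0,"tx": -0.05,"ty": -0.085,"tz": -0.02,"yaw": 0},{"claw": 0,"tx": -0.05,"ty": -0.085,"tz": -0.02,"yaw": 0},{"claw": 0,"tx": -0.05,"ty": -0.085,"tz": -0.02,"yaw": 0},{"claw": 0,"tx": -0.05,"ty": -0.085,"tz": -0.02,"yaw": 0},{"claw": 0,"tx": -0.05,"ty": -0.085,"tz": -0.02,"yaw": 0}]'

```text
t: 1.4
position: [0.4825, 0.1094, 0.2977]
orientation: [3.141, -0.001, -3.036]
force: [-0.8, 0.3, 0.1]
gripper_width: 0.0854
grasp_force: 0.0
```

Run:
```python
from station import *; from h import *
s=observe();print(s["t"],s["position"],s["orientation"],s["force"])
m=camera_model("wrist");im=camera("wrist");cv2.imwrite("pics/w1.png",cv2.resize(im,(800,600),interpolation=cv2.INTER_CUBIC))
np.save("w1.npy",m,allow_pickle=True);print(m)
print(proj(m,[[.467,.203,.096],[.589,-.083,.12]]))
```

```text
1.4 [0.48245244 0.1094343  0.29772941] [ 3.14099826e+00 -1.37801405e-03 -3.03572732e+00] [-0.83025146  0.32556831  0.10485575]
{'mtx': array([[322.96223427,   0.        , 282.74964301],
       [  0.        , 322.96223427, 205.80011666],
       [  0.        ,   0.        ,   1.        ]]), 'k1': -0.02489658628090348, 'origin': array([0.41625299, 0.10230686, 0.4707452 ]), 'attitude': array([ 2.87905920e+00, -1.70638043e-03,  1.67732484e+00])}
[[363.00666954 173.19064465]
 [110.39725423 253.222223  ]]
```

View pics/w1.png

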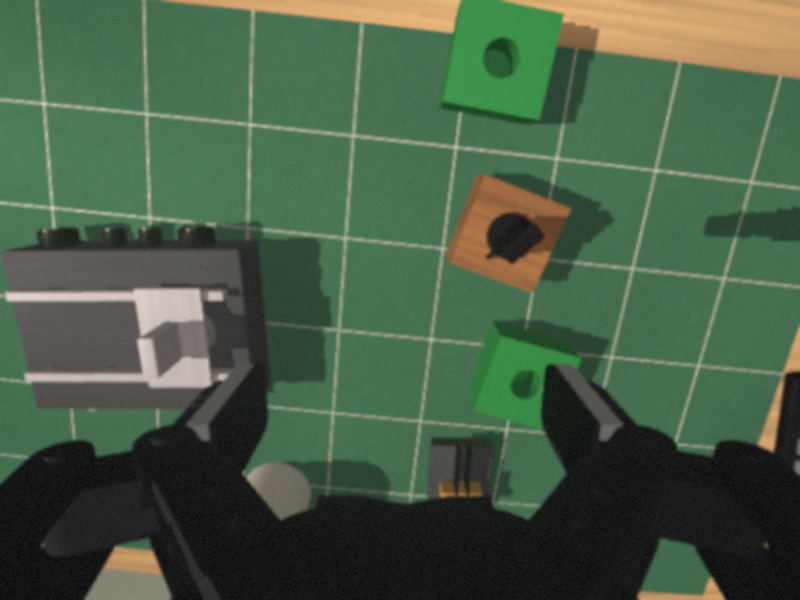

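Wrist view (800-wide scale): tuner on the left with the cover plate's corners at (134,289), (201,289), (211,386) and (149,387). The wooden holder is at (508,232), with the handle's flange at ~(512,238) and a ridge at (490,256). I'll enlarge both.

Run:
```python
import cv2,numpy as np
a=cv2.imread("pics/w1.png")
f=lambda x,y,w,h,k:cv2.resize(a[y:y+h,x:x+w],None,fx=k,fy=k,interpolation=cv2.INTER_CUBIC)
h=f(440,165,140,140,4); h=cv2.convertScaleAbs(h,alpha=1.6,beta=25)
t=f(110,270,60+80,140,4)
cv2.imwrite("pics/crop1.png",cv2.resize(np.hstack([t,h]),(800,400)))
```

```text
(no output)
```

View pics/crop1.png

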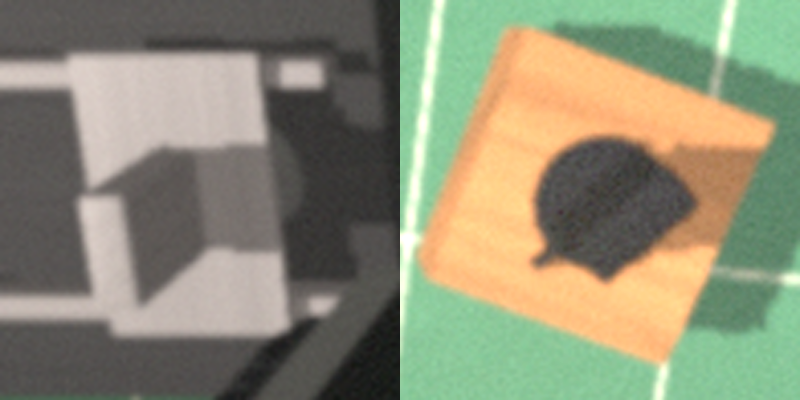

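Left crop: the cover bar's top face has corners (78,197), (122,195), (137,303) and (97,305). Right crop: the black handle's bar top edge runs (695,200)–(608,278) and its ridge tip is at (538,263), pointing down-left. Fitting both.

Run:
```python
from station import *; from h import *
W=np.load("w1.npy",allow_pickle=True).item();S,D=camera_model("scene"),camera_model("side")
o=lambda ox,oy,P:(np.array([ox,oy])+np.array(P)/(400/140))/(800/560)
t=[(.5946,-.138,.104)]
pl=[[-.048,.025,.076],[-.048,.085,.076],[.048,.085,.076],[.048,.025,.076]]
bt=[[-.018,.048,.12],[-.018,.062,.12],[.018,.062,.12],[.018,.048,.12]]
ppx=o(110,270,[(68,53),(255,53),(288,330),(115,335)]);bpx=o(110,270,[(78,197),(122,195),(137,303),(97,305)])
c=[[.08,-.11,.06],[-.08,-.11,.06],[-.08,.11,.06],[.08,.11,.06]]
spx=np.array([[222,215.7],[253.7,184.5],[311.2,217],[281.2,249.5]])
for ob in ([(W,pl,ppx)],[(W,bt,bpx)],[(W,pl,ppx),(W,bt,bpx)],[(W,pl,ppx),(W,bt,bpx),(S,c,spx)]):
    p,r=fit(t[0],ob);print(p,place(p,[0,.055,.1]),r)
hpx=o(440,165,[(695-400,200),(608-400,278)])
p,r=fit([.467,.203,-.87],[(W,[[-.018,.008,.096],[.018,.008,.096]],hpx)]);print("handle",p,r)
cen=onz(W,o(440,165,[(206,206)])[0],.052);rd=onz(W,o(440,165,[(138,263)])[0],.052)
print("flange",cen,rd,np.arctan2(*(rd-cen)[::-1]))
hc=o(440,165,[(120,32),(375,122),(267,362),(35,278)])
H=np.array([onz(W,q,.046) for q in hc]);print("holder",H,H.mean(0))
```

```text
[ 0.59269357 -0.14539683  0.11411949] [[ 0.58643061 -0.09075458  0.1       ]] [[-0.5, -0.0], [0.3, -0.4], [1.0, 0.9], [-0.6, -0.2]]
[ 0.59211475 -0.14561296  0.10449118] [[ 0.58637819 -0.09091295  0.1       ]] [[-0.6, -1.2], [0.4, -0.7], [1.0, 1.3], [-0.7, 0.8]]
[ 0.59262317 -0.14547509  0.11307284] [[ 0.5864174  -0.09082632  0.1       ]] [[-0.6, -0.1], [0.3, -0.4], [1.0, 0.9], [-0.7, -0.2], [-0.7, -1.1], [0.4, -0.7], [1.2, 1.3], [-0.5, 0.8]]
[ 0.59257472 -0.14502268  0.11423746] [[ 0.58630532 -0.09038117  0.1       ]] [[-0.3, -0.1], [0.6, -0.5], [1.3, 0.9], [-0.3, -0.2], [-0.3, -1.2], [0.7, -0.7], [1.6, 1.3], [-0.1, 0.8], [-2.7, -1.7], [-1.9, -1.9], [-0.9, -3.9], [-1.4, -1.0]]
handle [ 0.4621454   0.20472508 -0.70495482] [[1.1, -0.9], [-1.2, 0.9]]
flange [0.46422725 0.20732422] [0.48479643 0.1885212 ] -0.7405702166794423
holder [[0.41381624 0.17299137]
 [0.43249918 0.25821284]
 [0.5143266  0.23783701]
 [0.49431535 0.15689577]] [0.46373934 0.20648425]
```

Run:
```python
from station import *; from h import *
s=observe();print(delta(s,[.5863,-.0905,.19],.11+np.pi),delta(s,[.5863,-.0905,.089],.11+np.pi))
```

```text
[-0.0821 -0.2103  0.1077 -0.0032] [-0.0822 -0.2103  0.2087 -0.0032]
```

Call:
jog_arm --motion '[{"claw": 0,"tx": -0.083,"ty": -0.21,"tz": 0.108,"yaw": -0.003},{"claw": 0,"tx": -0.083,"ty": -0.21,"tz": 0.108,"yaw": -0.003},{"claw": 0,"tx": -0.083,"ty": -0.21,"tz": 0.108,"yaw": -0.003},{"claw": 0,"tx": -0.083,"ty": -0.21,"tz": 0.108,"yaw": -0.003},{"claw": 0,"tx": -0.083,"ty": -0.21,"tz": 0.108,"yaw": -0.003},{"claw": 0,"tx": -0.083,"ty": -0.21,"tz": 0.108,"yaw": -0.003},{"claw": 0,"tx": -0.083,"ty": -0.21,"tz": 0.108,"yaw": -0.003},{"claw": 0,"tx": -0.083,"ty": -0.21,"tz": 0.108,"yaw": -0.003}]'

```text
t: 2.25
position: [0.5879, -0.0896, 0.191]
orientation: [3.141, 0.001, -3.031]
force: [0.1, -0.2, 0.7]
gripper_width: 0.0857
grasp_force: 0.0
```

Run:
```python
from station import *; from h import *
s=observe();print(s["t"],s["position"],s["orientation"],delta(s,[.5863,-.0905,.089],.11+np.pi))
m=camera_model("wrist");im=camera("wrist");o=im.copy()
P=place((.5926,-.1452,.113),[[-.018,.048,.12],[-.018,.062,.12],[.018,.062,.12],[.018,.048,.12],[-.048,.025,.076],[-.048,.085,.076],[.048,.085,.076],[.048,.025,.076]])
for q in proj(m,P): cv2.circle(o,tuple(int(round(v)) for v in q),2,(0,0,255),-1)
cv2.imwrite("pics/w2.png",o)
```

```text
2.25 [ 0.58785158 -0.08960302  0.19100117] [ 3.14138666e+00  8.23092886e-04 -3.03129322e+00] [ 0.0017 -0.0007  0.102   0.0003]
```

View pics/w2.png

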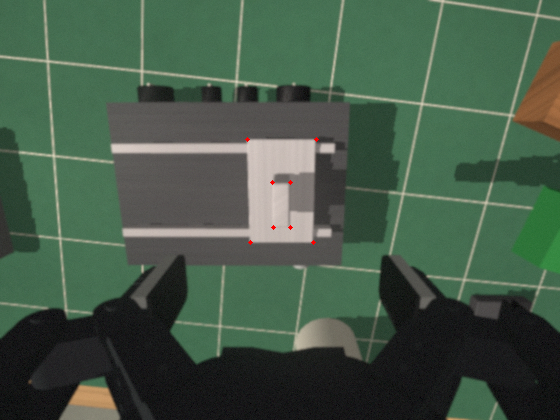

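The overlay fits: the plate's corners land at (248,140)–(313,242) and the bar is at (281,205). Descend and grip.

Call:
jog_arm --motion '[{"claw": 0,"tx": 0.002,"ty": -0.001,"tz": 0.05,"yaw": 0},{"claw": 0,"tx": 0.002,"ty": -0.001,"tz": 0.08,"yaw": 0},{"claw": 0.2,"tx": 0.002,"ty": -0.001,"tz": 0.101,"yaw": 0},{"claw": 0.9,"tx": 0.002,"ty": -0.001,"tz": 0.101,"yaw": 0},{"claw": 0.9,"tx": 0.002,"ty": -0.001,"tz": 0.101,"yaw": 0},{"claw": 0.9,"tx": 0.002,"ty": -0.001,"tz": 0.101,"yaw": 0},{"claw": 0.9,"tx": 0.002,"ty": -0.001,"tz": 0.101,"yaw": 0},{"claw": 0.9,"tx": 0.002,"ty": -0.001,"tz": 0.101,"yaw": 0}]' --squeeze 30

```text
t: 3.1
position: [0.5871, -0.0927, 0.0911]
orientation: [-3.141, 0.003, -3.033]
force: [0.2, 1.9, 6.8]
gripper_width: 0.0109
grasp_force: 29.3
```

Call:
jog_arm --motion '[{"claw": 0.9,"tx": 0,"ty": -0.01,"tz": -0.002,"yaw": 0},{"claw": 0.9,"tx": 0,"ty": -0.025,"tz": -0.002,"yaw": 0},{"claw": 0.9,"tx": 0,"ty": -0.04,"tz": -0.002,"yaw": 0},{"claw": 0.9,"tx": 0,"ty": -0.055,"tz": -0.002,"yaw": 0},{"claw": 0.9,"tx": 0,"ty": -0.07,"tz": -0.002,"yaw": 0},{"claw": 0.9,"tx": 0,"ty": -0.085,"tz": -0.002,"yaw": 0},{"claw": 0.9,"tx": 0,"ty": -0.093,"tz": -0.002,"yaw": 0},{"claw": 0.9,"tx": 0,"ty": -0.096,"tz": -0.002,"yaw": 0}]'

```text
t: 3.9
position: [0.5964, -0.1893, 0.091]
orientation: [3.141, -0.0, -3.035]
force: [-0.1, 0.5, 0.2]
gripper_width: 0.0085
grasp_force: 0.0
```

Call:
jog_arm --motion '[{"claw": 0.9,"tx": 0,"ty": -0.002,"tz": 0,"yaw": 0},{"claw": 0.9,"tx": 0,"ty": -0.003,"tz": 0,"yaw": 0},{"claw": 0.9,"tx": 0,"ty": -0.003,"tz": 0,"yaw": 0}]'

```text
t: 4.2
position: [0.5968, -0.1906, 0.0913]
orientation: [3.141, 0.0, -3.033]
force: [1.7, -0.2, 0.2]
gripper_width: 0.0084
grasp_force: 0.0
```

Run:
```python
from station import *; from h import *
im=camera("side")[150:300,210:380];w=camera("wrist")
a=cv2.resize(im,None,fx=2.2,fy=2.2,interpolation=cv2.INTER_CUBIC);a=cv2.copyMakeBorder(a,0,420-a.shape[0],0,0,0)
cv2.imwrite("pics/c3.png",cv2.resize(np.hstack([a,w]),(800,360)))
```

```text
(no output)
```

View pics/c3.png

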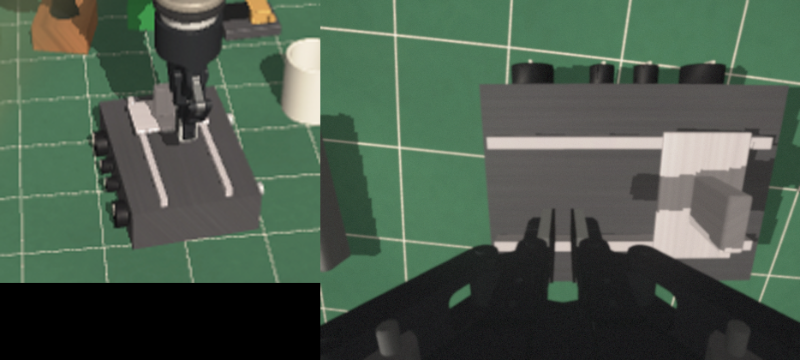

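Run:
```python
from station import *; from h import *
s=observe();T=s["position"];print(s["t"],T)
a=proj(camera_model("side"),[T,T+[0,0,.019]]);w=proj(camera_model("wrist"),[T,T+[0,0,.019],T+[0,0,.05]])
k=800/(560+374)
print("in c3:",(a-[210,150])*2.2*k,(w+[374,0])*k)
```

```text
4.3 [ 0.59678175 -0.19060875  0.09130634]
in c3: [[184.16490482 152.64565438]
 [184.46077663 140.82382359]] [[562.14485661 205.37015824]
 [562.14373984 216.83161294]
 [562.14139101 242.12268813]]
```

Run:
```python
from station import *; from h import *
s=observe();T=s["position"]
o=[]
for n,x,y in(("side",255,165),("scene",230,170)):
    im=camera(n);q=proj(camera_model(n),[T,T+[0,0,.019]]);print(n,(q-[x,y])*5)
    o.append(cv2.resize(im[y:y+90,x:x+80],None,fx=5,fy=5,interpolation=cv2.INTER_CUBIC))
cv2.imwrite("pics/c4.png",np.hstack(o))
```

```text
side [[263.66483269 330.03136702]
 [264.44990163 298.66321373]]
scene [[112.83772315 148.8926459 ]
 [111.69476328 127.31080851]]
```

View pics/c4.png

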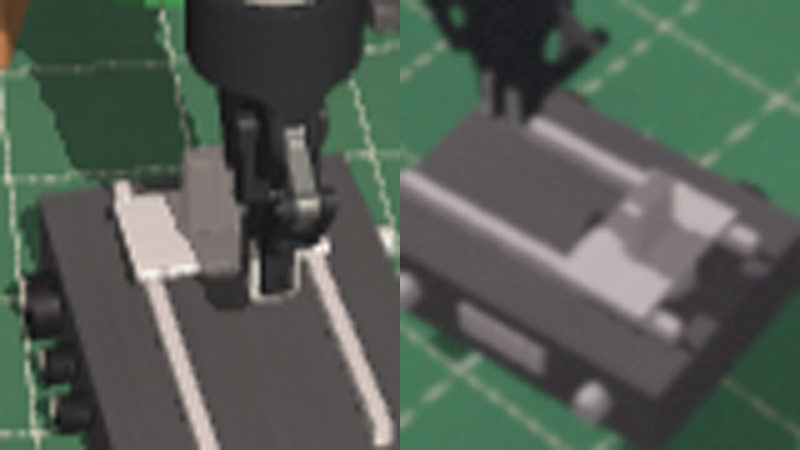

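Run:
```python
from station import *; from h import *
s=observe();print(s["position"])
def tri(obs):
    return least_squares(lambda P:np.concatenate([proj(m,P)[0]-q for m,q in obs]),[.6,-.1,.1])
S,D=camera_model("scene"),camera_model("side")
for a,b in (((310,224.5),(252,194.4)),((294+3,195),(281.5,205))): 
    r=tri([(D,a),(S,b)]);print(r.x,r.fun)
# bar top in these views, expected
print(proj(D,[.5863,-.0905,.12])-[255,165],proj(S,[.5863,-.0905,.12])-[230,170])
```

```text
[ 0.59677074 -0.19068488  0.09131884]
[ 0.59961925 -0.19273583  0.11352347] [-0.71522549 -0.32578851 -0.89148778  0.49507023]
[ 0.58107349 -0.09432173  0.12456676] [-0.96723559 -0.48579857 -1.10445397  0.67466507]
[[42.99850849 29.90598073]] [[50.17279415 38.42701103]]
```

Call:
jog_arm --motion '[{"claw": 0.9,"tx": 0,"ty": 0,"tz": 0.01,"yaw": 0},{"claw": 0.9,"tx": 0,"ty": 0,"tz": 0.02,"yaw": 0},{"claw": 0.9,"tx": 0,"ty": 0,"tz": 0.026,"yaw": 0},{"claw": 0.9,"tx": 0,"ty": 0,"tz": 0.026,"yaw": 0}]'

```text
t: 4.8
position: [0.5958, -0.1907, 0.0634]
orientation: [3.14, -0.003, -3.033]
force: [0.2, 1.0, -0.2]
gripper_width: 0.0086
grasp_force: 0.0
```

Call:
jog_arm --motion '[{"claw": 0.9,"tx": 0,"ty": 0,"tz": 0.003,"yaw": 0},{"claw": 0.9,"tx": 0,"ty": 0,"tz": 0.006,"yaw": 0},{"claw": 0.9,"tx": 0,"ty": 0,"tz": 0.006,"yaw": 0}]'

```text
t: 5.1
position: [0.5966, -0.1911, 0.0589]
orientation: [3.141, -0.0, -3.033]
force: [0.3, 0.8, 0.3]
gripper_width: 0.0081
grasp_force: 0.0
```

Call:
jog_arm --motion '[{"claw": 0.9,"tx": 0,"ty": 0,"tz": 0.004,"yaw": 0},{"claw": 0.9,"tx": 0,"ty": 0,"tz": 0.008,"yaw": 0},{"claw": 0.9,"tx": 0,"ty": 0,"tz": 0.011,"yaw": 0},{"claw": 0.9,"tx": 0,"ty": 0,"tz": 0.012,"yaw": 0}]'

```text
t: 5.5
position: [0.5965, -0.191, 0.0467]
orientation: [3.141, -0.001, -3.033]
force: [-0.8, 0.4, -0.8]
gripper_width: 0.0084
grasp_force: 0.0
```

Call:
jog_arm --motion '[{"claw": 0.9,"tx": 0,"ty": 0,"tz": 0.002,"yaw": 0},{"claw": 0.9,"tx": 0,"ty": 0,"tz": 0.004,"yaw": 0}]'

```text
t: 5.7
position: [0.5968, -0.1912, 0.0432]
orientation: [-3.142, 0.0, -3.033]
force: [0.2, 0.2, -0.1]
gripper_width: 0.0088
grasp_force: 0.0
```

Call:
jog_arm --motion '[{"claw": 0.9,"tx": 0,"ty": 0,"tz": 0.001,"yaw": 0},{"claw": 0.9,"tx": 0,"ty": 0,"tz": 0.002,"yaw": 0},{"claw": 0.9,"tx": 0,"ty": 0,"tz": 0.003,"yaw": 0}]'

```text
t: 6.0
position: [0.5968, -0.1911, 0.0402]
orientation: [-3.142, 0.0, -3.033]
force: [0.1, 0.0, -0.9]
gripper_width: 0.0087
grasp_force: 0.0
```

Call:
jog_arm --motion '[{"claw": 0.9,"tx": 0,"ty": 0,"tz": 0.001,"yaw": 0},{"claw": 0.9,"tx": 0,"ty": 0,"tz": 0.002,"yaw": 0}]'

```text
t: 6.2
position: [0.5968, -0.1911, 0.0382]
orientation: [3.142, 0.0, -3.033]
force: [-0.7, -0.6, -0.2]
gripper_width: 0.0081
grasp_force: 0.0
```

Call:
jog_arm --motion '[{"claw": 0.9,"tx": 0,"ty": 0,"tz": 0.001,"yaw": 0},{"claw": 0.9,"tx": 0,"ty": 0,"tz": 0.002,"yaw": 0}]'

```text
t: 6.4
position: [0.5967, -0.1911, 0.0362]
orientation: [3.142, 0.0, -3.033]
force: [-0.4, 0.1, 0.2]
gripper_width: 0.0083
grasp_force: 0.0
```

Call:
jog_arm --motion '[{"claw": 0.9,"tx": 0,"ty": 0,"tz": 0.001,"yaw": 0},{"claw": 0.9,"tx": 0,"ty": 0,"tz": 0.002,"yaw": 0},{"claw": 0.9,"tx": 0,"ty": 0,"tz": 0.002,"yaw": 0}]'

```text
t: 6.7
position: [0.5966, -0.191, 0.034]
orientation: [3.141, -0.0, -3.033]
force: [-0.9, -0.9, -1.0]
gripper_width: 0.0085
grasp_force: 0.0
```

Call:
jog_arm --motion '[{"claw": 0.9,"tx": 0,"ty": 0,"tz": 0.001,"yaw": 0},{"claw": 0.9,"tx": 0,"ty": 0,"tz": 0.002,"yaw": 0},{"claw": 0.9,"tx": 0,"ty": 0,"tz": 0.002,"yaw": 0}]'

```text
t: 7.0
position: [0.5966, -0.1911, 0.032]
orientation: [3.141, -0.0, -3.033]
force: [-0.3, 0.2, -0.0]
gripper_width: 0.0084
grasp_force: 0.0
```

Run:
```python
from station import *; from h import *
s=observe();T=s["position"];print(T)
o=[]
for n,x,y in(("side",265,175),("scene",225,165)):
    im=camera(n);q=proj(camera_model(n),[T,T+[0,0,.019]]);print(n,(q-[x,y])*5)
    o.append(cv2.resize(im[y:y+90,x:x+80],None,fx=5,fy=5,interpolation=cv2.INTER_CUBIC))
cv2.imwrite("pics/c5.png",cv2.convertScaleAbs(np.hstack(o),alpha=1.6,beta=30))
```

```text
[ 0.59661785 -0.19106313  0.03204912]
side [[211.05287183 374.66924574]
 [211.81080905 345.16778133]]
scene [[140.91216659 237.94919355]
 [139.83240051 217.6762514 ]]
```

View pics/c5.png

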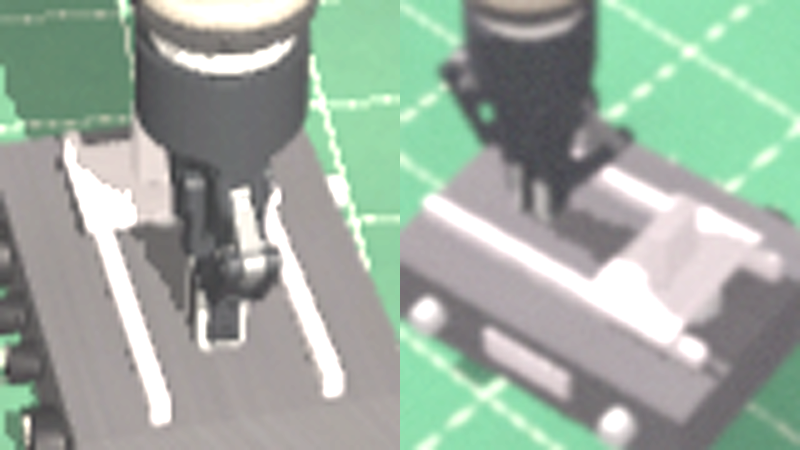

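Both views show the fingertips (side (220,348), scene (540,215)) about 20 mm or more above the reported TCP, right over the bare steel top, and the cover hasn't moved. I'll keep probing for contact to calibrate the tip.

Call:
jog_arm --motion '[{"claw": 0.9,"tx": 0,"ty": 0,"tz": 0.001,"yaw": 0},{"claw": 0.9,"tx": 0,"ty": 0,"tz": 0.002,"yaw": 0},{"claw": 0.9,"tx": 0,"ty": 0,"tz": 0.002,"yaw": 0}]'

```text
t: 7.4
position: [0.5968, -0.1912, 0.0308]
orientation: [-3.141, 0.0, -3.033]
force: [-0.9, 0.3, 3.9]
gripper_width: 0.0086
grasp_force: 2.0
```

Call:
jog_arm --motion '[{"claw": 0.9,"tx": 0,"ty": 0,"tz": 0.001,"yaw": 0},{"claw": 0.9,"tx": 0,"ty": 0,"tz": 0.002,"yaw": 0},{"claw": 0.9,"tx": 0,"ty": 0,"tz": 0.002,"yaw": 0}]'

```text
t: 7.7
position: [0.5969, -0.1912, 0.0307]
orientation: [-3.141, 0.001, -3.033]
force: [-5.6, 2.0, 16.6]
gripper_width: 0.0088
grasp_force: 8.4
```

Run:
```python
from station import *; from h import *
s=observe();print(s["t"],s["position"])
print(onz(camera_model("side"),(265+44,175+69.6),.061),onz(camera_model("scene"),(225+28,165+43.3),.061))
print(delta(s,[.5863,-.0905,.15],.113+np.pi),delta(s,[.5863,-.0905,.058],.113+np.pi))
```

```text
7.7 [ 0.59689502 -0.19119146  0.03070408]
[ 0.59850215 -0.2040309 ] [ 0.6018951  -0.18541343]
[-0.0005  0.1012 -0.1194 -0.0046] [-0.0004  0.1012 -0.0274 -0.0046]
```

Call:
jog_arm --motion '[{"claw": 0.9,"tx": 0,"ty": 0,"tz": -0.05,"yaw": 0},{"claw": 0.5,"tx": 0,"ty": 0,"tz": -0.1,"yaw": 0},{"claw": 0,"tx": 0,"ty": 0.02,"tz": -0.122,"yaw": -0.005},{"claw": 0,"tx": 0,"ty": 0.07,"tz": -0.122,"yaw": -0.005},{"claw": 0,"tx": 0,"ty": 0.101,"tz": -0.122,"yaw": -0.005},{"claw": 0,"tx": 0,"ty": 0.101,"tz": -0.122,"yaw": -0.005},{"claw": 0,"tx": 0,"ty": 0.101,"tz": -0.09,"yaw": -0.005},{"claw": 0,"tx": 0,"ty": 0.101,"tz": -0.06,"yaw": -0.005}]'

```text
t: 8.5
position: [0.5866, -0.0911, 0.0882]
orientation: [-3.14, 0.002, -3.028]
force: [-0.1, -0.2, -0.6]
gripper_width: 0.0853
grasp_force: 0.0
```

Run:
```python
from station import *; from h import *
s=observe();print(s["t"],s["position"],s["force"]);print(delta(s,[.5863,-.0905,.058],.113+np.pi))
```

```text
8.5 [ 0.5865821  -0.09111954  0.0881605 ] [-0.05389924 -0.17358783 -0.55260334]
[0.0003 0.0007 0.0302 0.0008]
```

Call:
jog_arm --motion '[{"claw": 0,"tx": 0,"ty": 0,"tz": 0.015,"yaw": 0},{"claw": 0.3,"tx": 0,"ty": 0,"tz": 0.03,"yaw": 0},{"claw": 1,"tx": 0,"ty": 0,"tz": 0.03,"yaw": 0},{"claw": 1,"tx": 0,"ty": 0,"tz": 0.03,"yaw": 0},{"claw": 1,"tx": 0,"ty": 0,"tz": 0.03,"yaw": 0},{"claw": 1,"tx": 0,"ty": 0,"tz": 0.03,"yaw": 0},{"claw": 1,"tx": 0,"ty": 0,"tz": 0.03,"yaw": 0},{"claw": 1,"tx": 0,"ty": 0,"tz": 0.03,"yaw": 0}]' --squeeze 40

```text
t: 9.3
position: [0.5865, -0.0911, 0.0593]
orientation: [-3.141, 0.002, -3.029]
force: [-0.2, -0.7, 5.5]
gripper_width: 0.0133
grasp_force: 42.3
```

Width of 13.3 mm at 42 N: that is the bar. Pull it open.

Call:
jog_arm --motion '[{"claw": 1,"tx": 0,"ty": -0.01,"tz": -0.001,"yaw": 0},{"claw": 1,"tx": 0,"ty": -0.025,"tz": -0.001,"yaw": 0},{"claw": 1,"tx": 0,"ty": -0.04,"tz": -0.001,"yaw": 0},{"claw": 1,"tx": 0,"ty": -0.055,"tz": -0.001,"yaw": 0},{"claw": 1,"tx": 0,"ty": -0.07,"tz": -0.001,"yaw": 0},{"claw": 1,"tx": 0,"ty": -0.085,"tz": -0.001,"yaw": 0},{"claw": 1,"tx": 0,"ty": -0.092,"tz": -0.001,"yaw": 0},{"claw": 1,"tx": 0,"ty": -0.095,"tz": -0.001,"yaw": 0}]'

```text
t: 10.1
position: [0.596, -0.1794, 0.0593]
orientation: [3.13, -0.001, -3.029]
force: [0.2, 34.2, 12.4]
gripper_width: 0.0132
grasp_force: 43.7
```

Call:
jog_arm --motion '[{"claw": 1,"tx": 0,"ty": -0.002,"tz": 0,"yaw": 0},{"claw": 1,"tx": 0,"ty": -0.002,"tz": 0,"yaw": 0},{"claw": 1,"tx": 0,"ty": -0.002,"tz": 0,"yaw": 0}]'

```text
t: 10.4
position: [0.596, -0.1794, 0.0594]
orientation: [3.13, -0.002, -3.027]
force: [-0.5, 31.5, 10.7]
gripper_width: 0.0133
grasp_force: 43.5
```

Bar hard against its stop (32 N). Release, rise, and look at the hub.

Call:
jog_arm --motion '[{"claw": 1,"tx": 0,"ty": 0.006,"tz": 0,"yaw": 0},{"claw": 0.5,"tx": 0,"ty": 0.006,"tz": 0,"yaw": 0},{"claw": 0.2,"tx": 0,"ty": 0.006,"tz": 0,"yaw": 0},{"claw": 0,"tx": 0,"ty": 0.006,"tz": -0.04,"yaw": 0},{"claw": 0,"tx": 0,"ty": 0.006,"tz": -0.075,"yaw": 0},{"claw": 0,"tx": -0.04,"ty": 0.05,"tz": -0.075,"yaw": 0},{"claw": 0,"tx": -0.04,"ty": 0.095,"tz": -0.075,"yaw": 0},{"claw": 0,"tx": -0.04,"ty": 0.095,"tz": -0.075,"yaw": 0}]'

```text
t: 11.2
position: [0.6255, -0.0841, 0.1339]
orientation: [3.14, -0.001, -3.025]
force: [0.4, -0.0, -0.8]
gripper_width: 0.0852
grasp_force: 0.0
```

Run:
```python
from station import *; from h import *
for i in range(2):
    s=observe();m=camera_model("wrist");im=camera("wrist")
print(s["t"],s["position"],s["orientation"])
np.save("w6.npy",m,allow_pickle=True);cv2.imwrite("pics/w6.png",im)
q=proj(m,[[.5864,-.0905,.07],[.589,-.083,.07]]);print(q)
x,y=q[0].astype(int)-[70,70]
# numeric cues: brightest cover-plate corners
pr=place((.5926,-.1452,.113),[[-.048,-.07,.076],[-.048,-.01,.076],[.048,-.01,.076],[.048,-.07,.076]]);print("plate if open",proj(m,pr))
c=cv2.resize(im[y:y+140,x:x+140],(460,460),interpolation=cv2.INTER_CUBIC);c=cv2.convertScaleAbs(c,alpha=1.6,beta=30)
w=cv2.resize(im,(340,255));w=cv2.copyMakeBorder(w,0,205,0,0,0)
cv2.imwrite("pics/c6.png",np.hstack([c,w]));print("crop origin",x,y,"scale",460/140)
```

```text
11.25 [ 0.62542499 -0.08622947  0.13380265] [ 3.14112393e+00 -1.56963818e-03 -3.02523820e+00]
[[282.69566515 157.8138721 ]
 [292.43957993 162.54428689]]
plate if open [[ 99.24715751  87.80918839]
 [186.89547033  87.48280621]
 [195.90711934 222.5949607 ]
 [116.78489684 222.24725817]]
crop origin 212 87 scale 3.2857142857142856
```

View pics/c6.png

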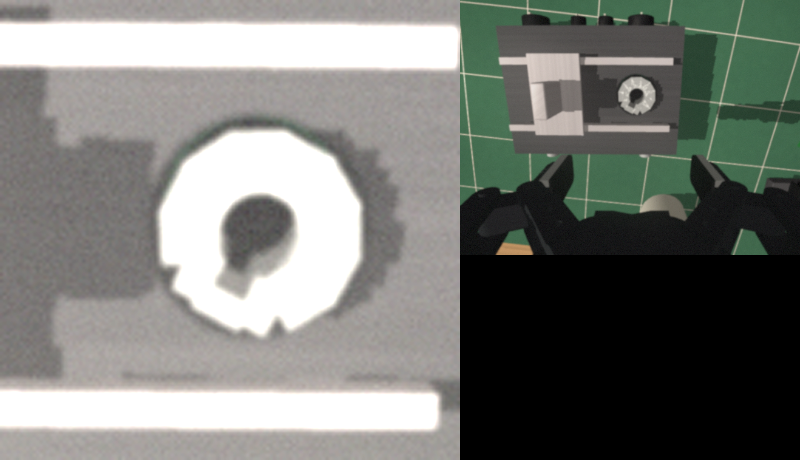

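The picture shows the cover standing open to the left, with its plate at px ≈110–198, where full opening predicts it. The hub is uncovered with its centre at crop (260,230), i.e. px (291,157), and the keyway points down and slightly left towards crop (233,287). I'll measure it numerically.

Run:
```python
from h import *
m=np.load("w6.npy",allow_pickle=True).item();g=cv2.cvtColor(cv2.imread("pics/w6.png"),cv2.COLOR_BGR2GRAY).astype(np.float32)
c0=onz(m,(291.1,157.2),.07);print("c0",c0)
def samp(P): 
    q=proj(m,P).astype(np.float32);return cv2.remap(g,q[:,0][None].copy(),q[:,1][None].copy(),cv2.INTER_LINEAR)[0]
th=np.linspace(-np.pi,np.pi,180,endpoint=False)
circ=lambda c,r:np.c_[c[0]+r*np.cos(th),c[1]+r*np.sin(th),np.full(180,.07)]
# centre: collar contrast (in/out at r=22 mm, in/out at bore r=9.2)
f=lambda c:-(np.clip(samp(circ(c,.0205)),0,170).mean()-np.clip(samp(circ(c,.0235)),0,170).mean()+np.clip(samp(circ(c,.0107)),0,170).mean()-samp(circ(c,.0077)).mean())
G=[(f(c0+np.array([a,b])/1e3),a,b) for a in np.arange(-5,5.1,.5) for b in np.arange(-5,5.1,.5)]
v,a,b=min(G);c=c0+np.array([a,b])/1e3;print("hub",c,v)
# each alone
for w in(0,1):
    ff=lambda c:-(np.clip(samp(circ(c,.0205)),0,170).mean()-np.clip(samp(circ(c,.0235)),0,170).mean()) if w==0 else -(np.clip(samp(circ(c,.0107)),0,170).mean()-samp(circ(c,.0077)).mean())
    print(w,min((ff(c0+np.array([a,b])/1e3),*(c0+np.array([a,b])/1e3)) for a in np.arange(-5,5.1,.5) for b in np.arange(-5,5.1,.5)))
for r in(.0115,.013,.014,.016):
    v=samp(circ(c,r));k=v<(v.max()+v.min())/2;print(r,np.degrees(th[k]).astype(int),v.min(),v.max())
```

```text
c0 [ 0.58524013 -0.08445687]
hub [ 0.58574013 -0.08495687] -190.08224
0 (np.float32(-102.11598), np.float64(0.5852401326695018), np.float64(-0.0844568740551197))
1 (np.float32(-94.10475), np.float64(0.5862401326695018), np.float64(-0.0849568740551197))
0.0115 [-42 -40 -38 -36 -34 -31 -29 -27 -25 -24 -22 -20 -18 -15 -13 -11  -9  -7
  -6  -4  -2   0   2] 81.94531 215.375
0.013 [-40 -38 -36 -34 -31 -29 -27 -25 -24 -22 -20 -18 -15 -13 -11  -9  -7  -6
  -4  -2   0] 83.79297 218.33594
0.014 [-40 -38 -36 -34 -31 -29 -27 -25 -24 -22 -20 -18 -15 -13 -11  -9  -7  -6
  -4  -2] 92.5 212.41016
0.016 [-180 -178 -176 -174 -172 -170 -168 -166 -148 -146 -144 -142 -140 -138
 -136 -134 -131 -116 -114 -111 -110 -108 -106 -104  -90  -88  -86  -83
  -82  -80  -78  -75  -74  -72  -70  -58  -56  -54  -52  -49  -47  -45
  -43  -42  -40  -38  -36  -34  -31  -29  -27  -25  -24  -22  -20  -18
  -15  -13  -11   -9   -7   -6   -4    2    4    6    8   10   12   13
   15   18   20   22   24   26   28   30   31   34   36   38   40   42
   44   63   66   68   70   72   74   76   77   80   81   84   90   92
   94   95   98   99  102  104  106  122  124  126  128  130  131  154
  156  158  160  162  176  178] 157.23438 209.92969
```

Run:
```python
from station import *; from h import *
s=observe();print(s["position"],delta(s,[.493,.18,.17],2.42))
```

```text
[ 0.62539267 -0.08805684  0.13380691] [ 0.1008  0.2815 -0.0361  0.8365]
```

Call:
jog_arm --motion '[{"claw": 0,"tx": 0.01,"ty": 0.02,"tz": -0.03,"yaw": 0.08},{"claw": 0,"tx": 0.1,"ty": 0.28,"tz": -0.036,"yaw": 0.836},{"claw": 0,"tx": 0.1,"ty": 0.28,"tz": -0.036,"yaw": 0.836},{"claw": 0,"tx": 0.1,"ty": 0.28,"tz": -0.036,"yaw": 0.836},{"claw": 0,"tx": 0.1,"ty": 0.28,"tz": -0.036,"yaw": 0.836},{"claw": 0,"tx": 0.1,"ty": 0.28,"tz": -0.036,"yaw": 0.836},{"claw": 0,"tx": 0.1,"ty": 0.28,"tz": -0.036,"yaw": 0.836},{"claw": 0,"tx": 0.1,"ty": 0.28,"tz": -0.036,"yaw": 0.836}]'

```text
t: 12.1
position: [0.4935, 0.1801, 0.1704]
orientation: [-3.141, -0.001, 2.42]
force: [-0.1, -0.4, -0.0]
gripper_width: 0.0857
grasp_force: 0.0
```

Call:
jog_arm --motion '[{"claw": 0,"tx": 0,"ty": 0,"tz": 0,"yaw": 0},{"claw": 0,"tx": 0,"ty": 0,"tz": 0,"yaw": 0}]'

```text
t: 12.3
position: [0.4957, 0.1769, 0.1701]
orientation: [-3.141, 0.001, 2.417]
force: [0.5, -0.1, 0.0]
gripper_width: 0.0858
grasp_force: 0.0
```

Run:
```python
from station import *; from h import *
s=observe();m=camera_model("wrist");im=camera("wrist");np.save("w7.npy",m,allow_pickle=True);cv2.imwrite("pics/w7.png",im)
print(s["t"],s["position"],s["orientation"])
g=im.max(2)
q=proj(m,place([.463,.206,-.72],[[0,0,.096],[0,0,.052],[.018,.008,.096],[.018,-.008,.096],[-.018,-.008,.096],[-.018,.008,.096]]));print(q)
k=((g<70)*255).astype(np.uint8);x,y=q[0].astype(int)
n,lab,st,ce=cv2.connectedComponentsWithStats(k);l=lab[y,x];print(l,st[l],ce[l])
cs,_=cv2.findContours((lab==l).astype(np.uint8),0,2);c=max(cs,key=cv2.contourArea)
print(cv2.approxPolyDP(c,2,True)[:,0].tolist())
for yy in range(y-50,y+75,3): print(yy,"".join("%4d"%v for v in g[yy,x-50:x+50:4]))
```

```text
12.3 [0.4956804  0.17689892 0.17010728] [-3.14113570e+00  5.07628241e-04  2.41717260e+00]
[[283.55030947 149.96716384]
 [283.48128035 145.31787146]
 [293.99281079 173.47490895]
 [273.25772096 173.5496814 ]
 [272.71345814 125.59105604]
 [294.23358042 125.50768925]]
113 [ 261  122   47   56 1860] [283.95       146.78870968]
[[288, 122], [271, 126], [261, 141], [264, 158], [274, 167], [275, 172], [281, 173], [283, 177], [286, 173], [292, 172], [307, 150], [307, 140], [302, 130]]
99  112 111 113 110  76  68  70  72  75 135 156 153 158 158 152 152 138  93  97  92  91  70  71  70  67
102  115 111 113  92  68  68  68  89 149 153 158 157 155 154 155 142 103  97  95  95  95  67  68  68  68
105  114 110 108  71  69  75 128 152 155 155 161 153 157 151 144 109  93  95  96  97 100  77  73  70  67
108  114 110  76  72  76 140 154 155 159 158 157 157 151 145 125  94  94  96  97  95  96  91  68  67  65
111  111 107  72 109 153 154 157 160 155 157 155 147 146 145  99  93  94  99  97  97  93  96  70  69  66
114  114  92 127 155 157 157 157 157 158 154 145 141 151 149  97  98  96  93  95  95  99 104  8
[... 3089 characters left out ...]
15 149 154 121 115 114 116 112 111 114 112 113 109 110 112 111 111 109
207  116 117 115 154 134 117 115 117 113 119 157 112 118 116 113 115 113 112 113 111 111 113 109 110 112
210  120 120 164 140 117 116 115 117 115 116 123 135 116 113 111 110 112 112 113 110 108 109 110 107 112
213  118 136 158 117 115 115 116 114 112 114 115 144 124 110 112 110 110 110 113 112 113 111 111 110 114
216  135 155 120 116 118 118 115 114 111 114 114 117 169 113 112 114 110 111 113 111 112 107 111 111 111
219  180 122 117 117 117 117 112 113 115 113 114 114 125 152 110 114 112 111 109 111 109 112 111 112 110
222  122 119 120 119 119 117 115 116 113 114 112 115 113 135 122 113 112 108 109 112 109 114 110 110 110
```

Numerically, the handle fits at (0.463, 0.206) with yaw −0.72 to within 1 px. Go to it and grip.

Run:
```python
from station import *; from h import *
s=observe();print(s["position"],delta(s,[.463,.206,.034],-.72+np.pi))
```

```text
[0.49563822 0.17692189 0.17005087] [ 0.0437  0.0002  0.136  -0.0049]
```

Call:
jog_arm --motion '[{"claw": 0,"tx": 0.044,"ty": 0,"tz": 0,"yaw": -0.005},{"claw": 0,"tx": 0.044,"ty": 0,"tz": 0,"yaw": -0.005},{"claw": 0,"tx": 0.044,"ty": 0,"tz": 0.04,"yaw": -0.005},{"claw": 0,"tx": 0.044,"ty": 0,"tz": 0.08,"yaw": -0.005},{"claw": 0,"tx": 0.044,"ty": 0,"tz": 0.11,"yaw": -0.005},{"claw": 0,"tx": 0.044,"ty": 0,"tz": 0.11,"yaw": -0.005}]'

```text
t: 12.95
position: [0.4598, 0.2058, 0.0567]
orientation: [-3.135, -0.004, 2.422]
force: [-0.4, 0.4, 0.4]
gripper_width: 0.0853
grasp_force: 0.0
```

Run:
```python
from station import *; from h import *
s=observe();print(s["t"],s["position"],s["force"],delta(s,[.463,.206,.034],-.72+np.pi))
```

```text
12.95 [0.45979525 0.20582781 0.05673635] [-0.43722628  0.38124212  0.36157494] [-0.0024  0.0024  0.0227  0.0007]
```

Call:
jog_arm --motion '[{"claw": 0,"tx": 0,"ty": 0,"tz": 0.01,"yaw": 0},{"claw": 0.2,"tx": 0,"ty": 0,"tz": 0.02,"yaw": 0},{"claw": 0.4,"tx": 0,"ty": 0,"tz": 0.025,"yaw": 0},{"claw": 1,"tx": 0,"ty": 0,"tz": 0.025,"yaw": 0},{"claw": 1,"tx": 0,"ty": 0,"tz": 0.025,"yaw": 0},{"claw": 1,"tx": 0,"ty": 0,"tz": 0.025,"yaw": 0},{"claw": 1,"tx": 0,"ty": 0,"tz": 0.025,"yaw": 0},{"claw": 1,"tx": 0,"ty": 0,"tz": 0.025,"yaw": 0}]' --squeeze 70

```text
t: 13.75
position: [0.4623, 0.208, 0.036]
orientation: [3.14, 0.001, 2.424]
force: [-0.6, -0.4, 6.2]
gripper_width: 0.0151
grasp_force: 69.1
```

Call:
jog_arm --motion '[{"claw": 1,"tx": 0,"ty": 0,"tz": -0.005,"yaw": 0},{"claw": 1,"tx": 0,"ty": 0,"tz": -0.015,"yaw": 0},{"claw": 1,"tx": 0,"ty": 0,"tz": -0.03,"yaw": 0},{"claw": 1,"tx": 0,"ty": 0,"tz": -0.05,"yaw": 0},{"claw": 1,"tx": 0,"ty": 0,"tz": -0.08,"yaw": 0},{"claw": 1,"tx": 0,"ty": 0,"tz": -0.11,"yaw": 0},{"claw": 1,"tx": 0,"ty": 0,"tz": -0.11,"yaw": 0},{"claw": 1,"tx": 0,"ty": 0,"tz": -0.11,"yaw": 0}]'

```text
t: 14.55
position: [0.4618, 0.2079, 0.1458]
orientation: [3.141, 0.001, 2.424]
force: [-0.1, -0.2, -2.0]
gripper_width: 0.0149
grasp_force: 68.5
```

Run:
```python
from station import *; from h import *
s=observe();m=camera_model("wrist");im=camera("wrist");cv2.imwrite("pics/w8.png",im);np.save("w8.npy",m,allow_pickle=True)
print(s["t"],s["position"],s["orientation"],s["force"],s["gripper_width"])
print(delta(s,[.5855,-.0848,.145],-.355+np.pi),delta(s,[.615,-.10,.145],-.355+np.pi))
```

```text
14.55 [0.4618267  0.2078709  0.14583278] [3.14053394e+00 6.09683668e-04 2.42381408e+00] [-0.06544847 -0.20720833 -2.04115108] 0.014911897781012923
[-0.2857 -0.1391  0.0009 -0.3628] [-0.3179 -0.1312  0.0009 -0.3628]
```

Call:
jog_arm --motion '[{"claw": 1,"tx": -0.03,"ty": -0.013,"tz": 0,"yaw": -0.035},{"claw": 1,"tx": -0.318,"ty": -0.131,"tz": 0,"yaw": -0.363},{"claw": 1,"tx": -0.318,"ty": -0.131,"tz": 0,"yaw": -0.363},{"claw": 1,"tx": -0.318,"ty": -0.131,"tz": 0,"yaw": -0.363},{"claw": 1,"tx": -0.318,"ty": -0.131,"tz": 0,"yaw": -0.363},{"claw": 1,"tx": -0.318,"ty": -0.131,"tz": 0,"yaw": -0.363},{"claw": 1,"tx": -0.318,"ty": -0.131,"tz": 0,"yaw": -0.363},{"claw": 1,"tx": -0.318,"ty": -0.131,"tz": 0,"yaw": -0.363}]'

```text
t: 15.4
position: [0.6155, -0.1043, 0.1429]
orientation: [-3.14, -0.002, 2.783]
force: [-0.2, -0.4, -1.3]
gripper_width: 0.0153
grasp_force: 68.4
```

Call:
jog_arm --motion '[{"claw": 1,"tx": 0,"ty": 0,"tz": 0,"yaw": 0},{"claw": 1,"tx": 0,"ty": 0,"tz": 0,"yaw": 0},{"claw": 1,"tx": 0,"ty": 0,"tz": 0,"yaw": 0}]'

```text
t: 15.7
position: [0.6143, -0.0987, 0.1444]
orientation: [3.141, -0.002, 2.788]
force: [-0.3, -0.3, -1.7]
gripper_width: 0.0151
grasp_force: 68.4
```

```bash
cat >> h.py <<'E'
def hubfit(m,im,c0=(.5855,-.0848),n=5):
    g=np.clip(cv2.cvtColor(im,cv2.COLOR_BGR2GRAY),0,170).astype(np.float32); th=np.linspace(-np.pi,np.pi,180,endpoint=False)
    def ring(c,r):
        q=proj(m,np.c_[c[0]+r*np.cos(th),c[1]+r*np.sin(th),np.full(180,.07)]).astype(np.float32)
        return cv2.remap(g,q[:,0][None].copy(),q[:,1][None].copy(),cv2.INTER_LINEAR)[0]
    A=lambda c:ring(c,.0205).mean()-ring(c,.0235).mean()
    B=lambda c:ring(c,.0107).mean()-ring(c,.0077).mean()
    C=[np.array(c0)+np.array([a,b])/1e3 for a in np.arange(-n,n+.1,.5) for b in np.arange(-n,n+.1,.5)]
    best=max(C,key=lambda c:A(c)+B(c)); v=ring(best,.013); k=th[v<(v.max()+v.min())/2]
    return max(C,key=A),max(C,key=B),best,np.degrees([k.min(),k.max(),np.median(k)])
E
python3 - <<'E'
from station import *; from h import *
s=observe();m=camera_model("wrist");im=camera("wrist");cv2.imwrite("pics/w9.png",im)
print(s["t"],s["position"],s["orientation"]);print(hubfit(m,im));print(proj(m,[.5855,-.0848,.07]))
print(delta(s,[.5855,-.0848,.105],-.355+np.pi))
E
```

```text
15.7 [ 0.61429193 -0.09865663  0.14435257] [ 3.14135758e+00 -2.32439170e-03  2.78786307e+00]
(array([ 0.585 , -0.0843]), array([ 0.586 , -0.0848]), array([ 0.5855, -0.0848]), array([-36.,  -6., -21.]))
[[286.81328727 166.05682537]]
[0.0317 0.003  0.0394 0.0013]
```

Run:
```python
from station import *; from h import *
s=observe();print(delta(s,[.584,-.0842,.102],-.366+np.pi))
```

```text
[0.0335 0.0029 0.0428 0.0127]
```

Call:
jog_arm --motion '[{"claw": 1,"tx": 0.02,"ty": 0.003,"tz": 0,"yaw": 0.013},{"claw": 1,"tx": 0.034,"ty": 0.003,"tz": 0.01,"yaw": 0.013},{"claw": 1,"tx": 0.034,"ty": 0.003,"tz": 0.03,"yaw": 0.013},{"claw": 1,"tx": 0.034,"ty": 0.003,"tz": 0.042,"yaw": 0.013},{"claw": 1,"tx": 0.034,"ty": 0.003,"tz": 0.042,"yaw": 0.013},{"claw": 1,"tx": 0.034,"ty": 0.003,"tz": 0.042,"yaw": 0.013}]'

```text
t: 16.35
position: [0.5846, -0.085, 0.1035]
orientation: [3.141, 0.0, 2.774]
force: [0.6, -0.4, -0.7]
gripper_width: 0.015
grasp_force: 68.4
```

Call:
jog_arm --motion '[{"claw": 1,"tx": 0,"ty": 0,"tz": 0.003,"yaw": 0},{"claw": 1,"tx": 0,"ty": 0,"tz": 0.006,"yaw": 0},{"claw": 1,"tx": 0,"ty": 0,"tz": 0.008,"yaw": 0},{"claw": 1,"tx": 0,"ty": 0,"tz": 0.009,"yaw": 0}]'

```text
t: 16.75
position: [0.5843, -0.0854, 0.0941]
orientation: [3.141, -0.0, 2.774]
force: [-0.1, -0.1, -1.6]
gripper_width: 0.0148
grasp_force: 68.4
```

Call:
jog_arm --motion '[{"claw": 1,"tx": 0,"ty": 0.001,"tz": 0.002,"yaw": 0},{"claw": 1,"tx": 0,"ty": 0.001,"tz": 0.004,"yaw": 0},{"claw": 1,"tx": 0,"ty": 0.001,"tz": 0.006,"yaw": 0},{"claw": 1,"tx": 0,"ty": 0.001,"tz": 0.006,"yaw": 0}]'

```text
t: 17.15
position: [0.5845, -0.0843, 0.0879]
orientation: [3.141, -0.001, 2.774]
force: [-0.8, 0.5, -1.8]
gripper_width: 0.0151
grasp_force: 68.5
```

Call:
jog_arm --motion '[{"claw": 1,"tx": 0,"ty": 0,"tz": 0.002,"yaw": 0},{"claw": 1,"tx": 0,"ty": 0,"tz": 0.004,"yaw": 0},{"claw": 1,"tx": 0,"ty": 0,"tz": 0.004,"yaw": 0}]'

```text
t: 17.45
position: [0.5845, -0.0843, 0.0839]
orientation: [3.141, -0.0, 2.774]
force: [0.6, 0.4, -2.6]
gripper_width: 0.015
grasp_force: 68.4
```

Shaft in the bore with no contact force; now at key depth. Continue.

Call:
jog_arm --motion '[{"claw": 1,"tx": 0,"ty": 0,"tz": 0.002,"yaw": 0},{"claw": 1,"tx": 0,"ty": 0,"tz": 0.004,"yaw": 0},{"claw": 1,"tx": 0,"ty": 0,"tz": 0.004,"yaw": 0}]'

```text
t: 17.75
position: [0.5846, -0.0843, 0.0799]
orientation: [3.141, -0.0, 2.774]
force: [-0.7, 1.3, -2.5]
gripper_width: 0.0149
grasp_force: 68.4
```

Call:
jog_arm --motion '[{"claw": 1,"tx": 0,"ty": 0,"tz": 0.002,"yaw": 0},{"claw": 1,"tx": 0,"ty": 0,"tz": 0.003,"yaw": 0},{"claw": 1,"tx": 0,"ty": 0,"tz": 0.003,"yaw": 0}]'

```text
t: 18.05
position: [0.5846, -0.0844, 0.077]
orientation: [3.141, -0.0, 2.774]
force: [-0.5, 1.8, -1.6]
gripper_width: 0.0147
grasp_force: 68.5
```

Call:
jog_arm --motion '[{"claw": 1,"tx": 0,"ty": 0,"tz": 0.003,"yaw": 0},{"claw": 1,"tx": 0,"ty": 0,"tz": 0.006,"yaw": 0},{"claw": 1,"tx": 0,"ty": 0,"tz": 0.008,"yaw": 0},{"claw": 1,"tx": 0,"ty": 0,"tz": 0.008,"yaw": 0}]'

```text
t: 18.45
position: [0.5845, -0.0844, 0.0687]
orientation: [3.142, -0.001, 2.774]
force: [0.4, 1.0, -2.8]
gripper_width: 0.0147
grasp_force: 68.4
```

Call:
jog_arm --motion '[{"claw": 1,"tx": 0,"ty": 0,"tz": 0.003,"yaw": 0},{"claw": 1,"tx": 0,"ty": 0,"tz": 0.006,"yaw": 0},{"claw": 1,"tx": 0,"ty": 0,"tz": 0.008,"yaw": 0},{"claw": 1,"tx": 0,"ty": 0,"tz": 0.008,"yaw": 0}]'

```text
t: 18.85
position: [0.5845, -0.0844, 0.0608]
orientation: [3.142, -0.001, 2.774]
force: [-1.2, 2.4, -2.2]
gripper_width: 0.0153
grasp_force: 68.4
```

Almost seated (expected at z≈0.060). Now press down the spring.

Call:
jog_arm --motion '[{"claw": 1,"tx": 0,"ty": 0,"tz": 0.002,"yaw": 0},{"claw": 1,"tx": 0,"ty": 0,"tz": 0.004,"yaw": 0},{"claw": 1,"tx": 0,"ty": 0,"tz": 0.004,"yaw": 0}]'

```text
t: 19.15
position: [0.5847, -0.0844, 0.0575]
orientation: [3.141, 0.0, 2.774]
force: [-3.6, 2.8, 5.3]
gripper_width: 0.0149
grasp_force: 69.5
```

Call:
jog_arm --motion '[{"claw": 1,"tx": 0,"ty": 0,"tz": 0.002,"yaw": 0},{"claw": 1,"tx": 0,"ty": 0,"tz": 0.004,"yaw": 0},{"claw": 1,"tx": 0,"ty": 0,"tz": 0.004,"yaw": 0}]'

```text
t: 19.45
position: [0.5847, -0.0844, 0.0537]
orientation: [3.141, 0.0, 2.774]
force: [-3.8, 2.6, 7.2]
gripper_width: 0.0152
grasp_force: 69.8
```

Call:
jog_arm --motion '[{"claw": 1,"tx": 0,"ty": 0,"tz": 0.001,"yaw": 0},{"claw": 1,"tx": 0,"ty": 0,"tz": 0.002,"yaw": 0},{"claw": 1,"tx": 0,"ty": 0,"tz": 0.002,"yaw": 0}]'

```text
t: 19.75
position: [0.5847, -0.0844, 0.0521]
orientation: [3.141, 0.0, 2.774]
force: [-4.0, 3.6, 8.9]
gripper_width: 0.0151
grasp_force: 70.2
```

Call:
jog_arm --motion '[{"claw": 1,"tx": 0,"ty": 0,"tz": 0.001,"yaw": 0},{"claw": 1,"tx": 0,"ty": 0,"tz": 0.002,"yaw": 0},{"claw": 1,"tx": 0,"ty": 0,"tz": 0.002,"yaw": 0}]'

```text
t: 20.05
position: [0.5848, -0.0844, 0.0519]
orientation: [3.142, 0.001, 2.774]
force: [-10.4, 3.6, 20.3]
gripper_width: 0.0148
grasp_force: 71.8
```

Call:
jog_arm --motion '[{"claw": 1,"tx": 0,"ty": 0,"tz": 0.001,"yaw": 0},{"claw": 1,"tx": 0,"ty": 0,"tz": 0.002,"yaw": 0},{"claw": 1,"tx": 0,"ty": 0,"tz": 0.002,"yaw": 0}]'

```text
t: 20.35
position: [0.5848, -0.0844, 0.0518]
orientation: [3.142, 0.002, 2.774]
force: [-14.6, 4.3, 33.6]
gripper_width: 0.0151
grasp_force: 73.8
```

Call:
jog_arm --motion '[{"claw": 1,"tx": 0,"ty": 0,"tz": -0.001,"yaw": 0},{"claw": 1,"tx": 0,"ty": 0,"tz": -0.0015,"yaw": 0},{"claw": 1,"tx": 0,"ty": 0,"tz": -0.0015,"yaw": 0},{"claw": 1,"tx": 0,"ty": 0,"tz": -0.0015,"yaw": 0},{"claw": 1,"tx": 0,"ty": 0,"tz": -0.0015,"yaw": 0},{"claw": 1,"tx": 0,"ty": 0,"tz": -0.0015,"yaw": 0}]'

```text
t: 20.95
position: [0.5848, -0.0844, 0.0519]
orientation: [3.141, 0.002, 2.774]
force: [-10.1, 4.1, 23.5]
gripper_width: 0.0151
grasp_force: 72.0
```

Run:
```python
from station import *; from h import *
m=camera_model("wrist");im=camera("wrist")
s=observe();print(s["t"],s["position"],s["force"],s["grasp_force"])
g=cv2.cvtColor(im,cv2.COLOR_BGR2GRAY)
# cover plate: sample brightness across local y on a line near x=-0.042 (tuner frame from hub)
o=np.array([.5855,-.0848]);t=(o[0]+.055*np.sin(.113),o[1]-.055*np.cos(.113),.113)
ys=np.arange(-.09,.04,.004);q=proj(m,place(t,np.c_[np.full(len(ys),-.042),ys,np.full(len(ys),.076)]))
print([(round(y,3),int(g[int(b),int(a)])) for y,(a,b) in zip(ys,q) if 0<=a<560 and 0<=b<420])
```

```text
21.0 [ 0.5847858  -0.08440414  0.05186907] [-11.26676862   3.71039161  23.32368018] 72.03687071800232
[(np.float64(-0.09), 253), (np.float64(-0.086), 253), (np.float64(-0.082), 253), (np.float64(-0.078), 253), (np.float64(-0.074), 252), (np.float64(-0.07), 253), (np.float64(-0.066), 254), (np.float64(-0.062), 253), (np.float64(-0.058), 253), (np.float64(-0.054), 253), (np.float64(-0.05), 252), (np.float64(-0.046), 252), (np.float64(-0.042), 252), (np.float64(-0.038), 251), (np.float64(-0.034), 251), (np.float64(-0.03), 252), (np.float64(-0.026), 251), (np.float64(-0.022), 251), (np.float64(-0.018), 250), (np.float64(-0.014), 251), (np.float64(-0.01), 153), (np.float64(-0.006), 157), (np.float64(-0.002), 217), (np.float64(0.002), 246), (np.float64(0.006), 245), (np.float64(0.01), 244), (np.float64(0.014), 243), (np.float64(0.018), 242), (np.float64(0.022), 241), (np.float64(0.026), 241), (np.float64(0.03), 239), (np.float64(0.034), 239), (np.float64(0.038), 237)]
```

The plate edge is at y≈−0.010 m, which is the fully open position. The hub is on its stop (z constant, push about 23 N). Handing in.

```bash
python3 -c "
from station import *
print(job_done())"
```

```text
the job is handed in; nothing more can be done
None
```

The job is handed in: the dust cover is fully open at its stop, and the keyed handle is seated in the hub. The arm still grips the handle and holds the hub at its stop with about 23 N; I never moved the mug, paddle or multimeter.

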